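Sort stirrup irons and hand tools on a saddler's bench

TASK

Clear the saddler's bench by sorting: stand the two loose stirrup irons upright on the floor of the tray that already holds a stirrup iron, and lay the two loose wooden-handled tools (awl and edge beveller) flat on the floor of the tray that already holds such a tool. The iron and the tool already in the trays must stay in theirs, the iron standing and the tool flat, and the other things on the bench are to be left where they are.

Things in the scene. Friction and masses are not known exactly. Their poses are not given: they have to be found in the camera images.
- iron_tray: Wooden open tray fixed to the bench, outside 262 (x) by 192 (y) by 44 mm high, walls and floor 6 mm. Origin: centre of its underside; z up. The two trays look alike and can change sides; this one holds a stirrup iron standing near its -x end, across the tray; two more fit standing parallel to it, 80 mm apart.
- tool_tray: Wooden open tray fixed to the bench, outside 262 (x) by 192 (y) by 44 mm high, walls and floor 6 mm. Origin: centre of its underside; z up. The two trays look alike and can change sides; this one holds a wooden-handled tool lying along its length near its -y side; two more fit lying lengthwise.
- iron_round_mid (a point): Loose on the bench, to be sorted. Steel stirrup iron standing on its tread, 136 mm tall, about 0.36 kg. Tread 50 mm (x) by 112 mm (y) by 9 mm; 11 mm side bars in a rounded arch up to a solid strap block at the top, 14 mm thick (x), 44 mm wide (y), 26 mm tall, centred 55 mm above this point: the place to grip, across x. This point: its centre, 68 mm above the tread's underside; z up.
- iron_square_mid (a point): Loose on the bench, to be sorted. Steel stirrup iron standing on its tread, 128 mm tall, about 0.36 kg. Tread 50 mm (x) by 104 mm (y) by 9 mm; 11 mm side bars, straight-sided with sloping shoulders, up to a solid strap block at the top, 14 mm thick (x), 44 mm wide (y), 26 mm tall, centred 51 mm above this point: the place to grip, across x. This point: its centre, 64 mm above the tread's underside; z up.
- iron_kept_mid (a point): Already in its tray, to stay. Steel stirrup iron standing on its tread, 136 mm tall, about 0.36 kg. Tread 50 mm (x) by 112 mm (y) by 9 mm; 11 mm side bars in a rounded arch up to a solid strap block at the top, 14 mm thick (x), 44 mm wide (y), 26 mm tall, centred 55 mm above this point: the place to grip, across x. This point: its centre, 68 mm above the tread's underside; z up.
- awl_handle (a point): Loose on the bench, to be sorted. stitching awl, about 0.09 kg, 160 mm long: flat-sided wooden handle 96 mm long, 26 wide, 24 high, brass ferrule, thin steel shank ending in a point. Lies flat. This point: middle of the handle, 12 mm above the surface it lies on; x runs along the tool to the tip, z up. Butt 48 mm behind this point, tip 112 mm ahead.
- beveller_handle (a point): Loose on the bench, to be sorted. edge beveller, about 0.09 kg, 154 mm long: flat-sided wooden handle 100 mm long, 22 wide, 22 high, brass ferrule, thin steel shank ending in a small fork 18 mm wide. Lies flat. This point: middle of the handle, 11 mm above the surface it lies on; x runs along the tool to the tip, z up. Butt 50 mm behind this point, tip 104 mm ahead.
- creaser_kept_handle (a point): Already in its tray, to stay. edge creaser, about 0.09 kg, 156 mm long: flat-sided wooden handle 96 mm long, 26 wide, 24 high, brass ferrule, thin steel shank ending in a flat blade 16 mm wide. Lies flat. This point: middle of the handle, 12 mm above the surface it lies on; x runs along the tool to the tip, z up. Butt 48 mm behind this point, tip 108 mm ahead.
- wax: bystander: loose block of yellow-brown wax, 50 by 65 by 26 mm, among the items. Origin: centre of its underside.
- dye_jar: bystander: small closed amber glass jar, 54 mm across, 75 mm tall. Origin: centre of its underside.
- tin: bystander: flat round metal tin, 68 mm across, 32 mm tall. Origin: centre of its underside.
- slab: bystander: small marble slab, 75 by 110 by 28 mm. Origin: centre of its underside.
- weight: bystander: brass paperweight with a knob, 60 mm across, 62 mm tall. Origin: centre of its underside.
- cup: bystander: white cup, 72 mm across the rim, 80 mm tall. Origin: centre of its underside.

How it is judged:
At the end, for the whole second after the job is handed in: All three irons stand in the iron tray, upright within 0.15 rad, centre within 115 mm (x) and 80 mm (y) of the tray's and under 10 mm too high; all three tools lie in the tool tray, handle middle within 120 mm (x), 90 mm (y) and at most 30 mm up, level within 0.17 rad; all at rest (x of iron_round_mid in the frame of iron_tray between -0.115 and 0.115 m and y of iron_round_mid in the frame of iron_tray between -0.08 and 0.08 m and z of each of iron_round_mid, iron_kept_mid in the frame of iron_tray below 0.084 m and angle between each of iron_round_mid, iron_square_mid, iron_kept_mid's own z axis and vertical below 0.15 rad and linear speed of each of iron_round, iron_square, iron_kept, awl, beveller, creaser_kept below 0.03 m/s and x of iron_square_mid in the frame of iron_tray between -0.115 and 0.115 m and y of iron_square_mid in the frame of iron_tray between -0.08 and 0.08 m and z of iron_square_mid in the frame of iron_tray below 0.08 m and x of iron_kept_mid in the frame of iron_tray between -0.115 and 0.115 m and y of iron_kept_mid in the frame of iron_tray between -0.08 and 0.08 m and x of awl_handle in the frame of tool_tray between -0.12 and 0.12 m and y of awl_handle in the frame of tool_tray between -0.09 and 0.09 m and z of each of awl_handle, beveller_handle, creaser_kept_handle in the frame of tool_tray below 0.03 m and angle between awl_handle's own x axis and vertical between 1.4 and 1.74 rad and x of beveller_handle in the frame of tool_tray between -0.12 and 0.12 m and y of beveller_handle in the frame of tool_tray between -0.09 and 0.09 m and angle between beveller_handle's own x axis and vertical between 1.4 and 1.74 rad and x of creaser_kept_handle in the frame of tool_tray between -0.12 and 0.12 m and y of creaser_kept_handle in the frame of tool_tray between -0.09 and 0.09 m and angle between creaser_kept_handle's own x axis and vertical between 1.4 and 1.74 rad); the robot touches nothing.
It fails at once if a bystander (wax, jar, tin, slab, weight, cup) is moved more than 25 mm (distance of any of wax, dye_jar, tin, slab, weight, cup from where it was at the start of the episode above 0.025 m).
It also fails if it takes over 72 s, if anything falls off the work surface, if the arm or the gripper's body presses on something with over 40 N, if the wrist force passes 120 N, or if a joint passes its speed limit or range.

ROBOT

A 7-joint arm with a two-finger parallel gripper is mounted at the origin on the work surface. World frame = base frame: x ahead of the robot, y to its left, z up, the work surface at z = 0. Lengths are in m, angles in rad, forces in N, time in s.
With the tool pointing down it reaches from about 0.4 to 0.875 m from the base axis. Payload 19.3 kg.
Tool frame: the origin (TCP) lies at the very end of the fingers, on their centre line; the grasp point (between the pads) lies 19 mm behind it; z points along the fingers, y is the direction in which the jaws open and shut (so a half turn about z gives the same grasp; the last joint's range is limited). The gripper opens to 85 mm and grips with 20 to 120 N. Pads are 22 mm wide; open, the fingers measure 114 mm over their backs; the gripper's body (76 mm by 85 mm) begins 54 mm behind the grasp point. The pads swing forward as they close: fully open they stand 13 mm farther back than shut.
Start: joints at [1.096, 0.521, -0.036, 1.599, 0.021, 1.021, -0.113], TCP at [0.246, -0.574, 0.196] pointing down, gripper open.
Joint ranges: [-2.91, 2.91], [-0.3, 2.13], [-1.5, 1.42], [0.17, 2.43], [-1.26, 4.41], [0.16, 1.93], [-2.52, 2.52]. Speed limits (rad/s): [1.89, 1.89, 2.39, 2.39, 3.01, 3.01, 3.01].

INTERFACE

Orientations are given as [roll, pitch, yaw] about the fixed x, y, z axes, in that order (R = Rz(yaw) Ry(pitch) Rx(roll)).
In Python, from workcell import bot gives the robot as it stands.
- The arm moves only by the tool carry_out, never from a script. Its argument "targets" is a list of rows, each a list of 7 numbers: the shift along the tool's x, y, z in mm, then the turn, a rotation vector about the tool's x, y, z in units of 6 degrees (1.0 is 6 degrees), then the closure in counts, from 0 (fully open) to 255 (shut). A call has 1 to 5 rows; each row shifts and turns the commanded pose from where the row before left it, along the tool's axes as they then stand; what a row does not reach is not made up. A row lasts 1/12 s, in which the tool goes at most 41.7 mm and 7.16 degrees, less where a joint would pass 70% of its speed; a pose out of reach is approached as far as the arm can. A call is refused whole if a number of a shift passes 41.7 or a number of a turn 1, either way. A call with a gripper value outside its range is refused whole. The fingers move at their own pace and stop on an object; "force" is the grip in N (left out, the last holds). Time passes only in rows, so rows that do not move let the fingers close. It gives the time, the measured TCP pose, the force and the opening at its end, in the units of the state.
- bot.observe(): the state, without advancing time (a new reading comes with each control period).
- bot.grab_frame(name): name is "scene" or "top"; returns a dict with "color" (420x560x3 uint8, red, green, blue), "z_map" (420x560 float32, m along the optical axis (not along the pixel's ray), 0 where there is no reading), "K" (3x3 intrinsics, pixels), "k1" (the pictures are not rectified: a ray, as slopes to the right and down, at radius r is drawn at 1 + k1 r^2 times it, then the intrinsics apply), "cam_to_world" (4x4, takes a point from camera to world coordinates). Camera axes: x right, y down, z forward; pixel columns grow to the right and rows downward; lengths in m; the calibration is good to about 2 mm. A picture is of the moment at which its call begins.
- bot.job_done(): hands the job in, once; it reports no verdict.
The state is a dict: "clock": time; "qpos": joint angles; "qd": joint speeds; "joint_efforts": joint torques, N m; "position": TCP position; "tool_rot": TCP orientation; "force": force on the tool from outside, world axes, zero at the start; "moment": the same for the moment, N m; "grip_width": finger opening in m.
Only numpy, scipy, OpenCV 4.12 (cv2) and the standard library are available. Lean on these libraries where they do the work, as an engineer would, in place of code of your own. Each camera call takes 0.05 s, during which the arm holds its last target. There are 200 camera calls.

## Working session

There is one attempt and no reset: what is moved stays moved. The work goes in short steps, Python scripts to look and compute and a tool call to move; the robot and the scene stay as the last step left them, time stands still between calls to the robot, and variables do not carry over. Pictures are saved under pics/ and viewed, about 8 in all and at most 12, crops included, and the job is handed in when it is done.

Besides the shell and the picture viewer there is one more tool, called after "Request:" as a command line: name --pt "numbers of a row" for each row, then --argument value for the rest. carry_out: Moves the arm, as the interface text tells. Its arguments: {"type":"object","properties":{"targets":{"type":"array","items":{"type":"array","items":{"type":"number"}}},"force":{"type":"number"}},"required":["targets"]}

```bash
mkdir -p pics; ls
cat > h.py <<'E'
import numpy as np,cv2
from workcell import bot
def save(f,n,crop=None,s=1):
    im=f["color"]
    if crop: im=im[crop[1]:crop[3],crop[0]:crop[2]]
    cv2.imwrite(n,cv2.resize(im[:,:,::-1],None,fx=s,fy=s,interpolation=cv2.INTER_CUBIC))
def world(f,z=None):
    h,w=f["z_map"].shape
    u,v=np.meshgrid(np.arange(w,dtype=float),np.arange(h,dtype=float))
    K=np.array(f["K"]); d=np.array([f["k1"],0,0,0],float)
    p=cv2.undistortPoints(np.stack([u,v],-1).reshape(-1,1,2),K,d).reshape(h,w,2)
    Z=f["z_map"][...,None]
    P=np.concatenate([p*Z,Z],-1); T=np.array(f["cam_to_world"])
    return P@T[:3,:3].T+T[:3,3]
E
python3 - <<'E'
from h import *
for n in("top","scene"):
    f=bot.grab_frame(n); save(f,f"pics/{n}0.png",s=1.4); np.savez(f"{n}0.npz",**f); print(n,f["K"],f["k1"],f["cam_to_world"])
print(bot.observe())
E
```

```text
pics
top [[387.31246464   0.         281.32388264]
 [  0.         387.31246464 210.58376813]
 [  0.           0.           1.        ]] -0.04311412062595452 [[ 0.1342291  -0.97012397  0.2020941   0.38208217]
 [-0.99094042 -0.1323186   0.02299715 -0.04653546]
 [ 0.00443072 -0.2033501  -0.97909607  1.10128812]
 [ 0.          0.          0.          1.        ]]
scene [[476.55296276   0.         286.65011229]
 [  0.         476.55296276 208.8418315 ]
 [  0.           0.           1.        ]] -0.0715705069677995 [[ 0.36381219  0.56277724 -0.74224152  1.6352012 ]
 [ 0.93124893 -0.23720619  0.27660197 -0.44006411]
 [-0.02039899 -0.79184279 -0.61038421  0.96154883]
 [ 0.          0.          0.          1.        ]]
{'clock': 0.1, 'qpos': array([ 1.09579012,  0.52195702, -0.03632654,  1.59990958,  0.02117613,
        1.02109948, -0.11280654]), 'qd': array([-9.07874934e-05, -2.59131311e-03, -5.87584901e-05, -8.77711740e-04,
        8.76694684e-04,  2.04409131e-03, -3.82841290e-04]), 'joint_efforts': array([ 3.98122764e-03, -9.28485417e+01,  1.98429063e+00, -3.70533729e+01,
        1.82083767e-02,  5.29963771e-03,  1.26829245e-04]), 'position': array([ 0.24600008, -0.57420622,  0.19589651]), 'tool_rot': array([-3.14060425e+00,  4.81854064e-05,  4.04774715e-01]), 'force': array([ 0.23112647,  0.62514884, -0.20505656]), 'moment': array([-0.03031394,  0.00515507, -0.04341072]), 'grip_width': 0.08556123743634791}
```

View pics/top0.png

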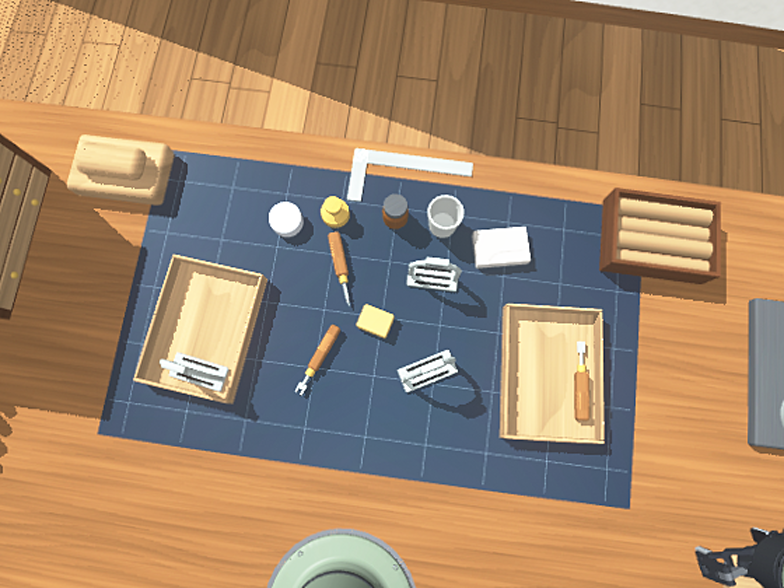

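View pics/scene0.png

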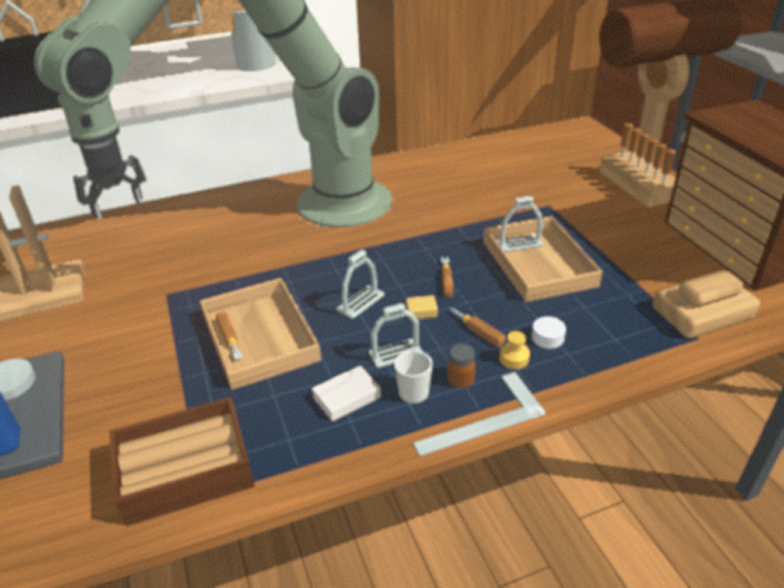

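The top picture shows the iron tray on the left (around 200,328), with its kept iron at the near end. The tool tray is on the right (553,372). The loose irons are at (433,275) and (428,370), the awl at (340,262) with its tip at (350,305), and the beveller at (325,348) with its tip at (300,392).

Run:
```python
from h import *
W={n:world(dict(np.load(n+"0.npz"))) for n in("top","scene")}
C={n:np.load(n+"0.npz")["color"].astype(int) for n in W}
T=W["top"]; S=W["scene"]
def box(x0,y0,x1,y1):
    m=np.zeros((420,560),bool); m[int(y0/1.4):int(y1/1.4),int(x0/1.4):int(x1/1.4)]=1; return m
def rect(P,name):
    r=cv2.minAreaRect(P[:,:2].astype(np.float32)*1000); b=cv2.boxPoints(r)
    e=[b[1]-b[0],b[2]-b[1]]; e=max(e,key=np.linalg.norm); a=np.degrees(np.arctan2(e[1],e[0]))
    print(name,len(P),"c",np.round(r[0],1),"size",np.round(r[1],1),"long-axis deg",round(a%180,1),"z",np.round(np.percentile(P[:,2]*1000,[5,50,95]),1))
print("mat z",[np.median(W[n][...,2][(abs(W[n][...,0]-.62)<.2)&(abs(W[n][...,1])<.2)]) for n in W])
for nm,bx in dict(far=(400,250,470,300),near=(385,340,470,400),kept=(150,340,240,395)).items():
    m=box(*bx); P=T[m]; z=P[:,2]; zt=z.max()
    print(nm,"max z",np.percentile(z,99.5)); rect(P[z>.098],nm+" block")
    if nm!="kept": rect(P[(z>.006)&(z<.02)],nm+" tread")
    else: rect(P[(z>.01)&(z<.022)],nm)
o=lambda c:(c[...,0]>c[...,2]+60)&(c[...,0]<230)
for nm,bx in dict(awl=(315,228,360,310),bev=(290,320,345,400),crea=(568,335,597,430)).items():
    m=box(*bx); z=T[...,2]; zm=(z>.008 if nm!="crea" else z>.013)&(z<.05)
    rect(T[m&zm&o(C["top"])],nm+" handle"); rect(T[m&zm],nm+" all")
for nm,bx in dict(irontray=(130,245,270,410),tooltray=(490,295,612,450)).items():
    P=T[box(*bx)]; z=P[:,2]; rect(P[(z>.038)&(z<.048)],nm); print(np.median(z))
for nm,bx in dict(tin=(262,195,310,243),weight=(315,190,355,232),jar=(375,190,415,232),cup=(420,190,468,240),slab=(468,220,538,272),wax=(352,300,400,345)).items():
    P=T[box(*bx)]; z=P[:,2]; rect(P[(z>.012)],nm)
# scene check of irons' blocks
for nm,c in dict(all=None).items():
    P=S[(S[...,2]>.1)&(S[...,2]<.15)&(S[...,0]>.4)&(S[...,0]<.85)&(abs(S[...,1])<.5)]
    from scipy.cluster.hierarchy import fclusterdata
    l=fclusterdata(P[:,:2],.03,'distance')
    for k in set(l):
        if (l==k).sum()>15: rect(P[l==k],"scene")
```

```text
mat z [np.float64(0.0020261379514556754), np.float64(0.00025940558979592465)]
far max z 0.1313657762715758
far block 180 c [533.6 -55. ] size [ 78.  293.3] long-axis deg 161.9 z [100.1 125.3 131.4]
far tread 489 c [657.1 -95.8] size [ 78.7 140. ] long-axis deg 105.1 z [ 6.5  9.9 13.4]
near max z 1.1012881213608203
near block 173 c [441.6 -86. ] size [ 27.2 140.3] long-axis deg 135.5 z [ 103.4  135.3 1101.3]
near tread 509 c [ 467.2 -110.7] size [117.9 153.4] long-axis deg 93.8 z [ 6.7 10.  13.7]
kept max z 0.14516381351658134
kept block 186 c [387.5 171.8] size [436.4  16.8] long-axis deg 86.4 z [102.5 140.4 862.3]
kept 633 c [409.4 357.9] size [105.8 186.8] long-axis deg 91.2 z [10.6 15.4 19.3]
awl handle 181 c [668.3 104. ] size [103.   25.3] long-axis deg 20.3 z [17.  23.8 27.7]
awl all 360 c [644.2  94.3] size [162.7  26.6] long-axis deg 20.4 z [13.8 22.9 27.5]
bev handle 169 c [475. 106.] size [ 22.6 108.9] long-axis deg 159.9 z [16.2 21.3 25.5]
bev all 383 c [455.4 107.1] size [140.8  96.9] long-axis deg 6.0 z [11.6 20.7 25.2]
crea handle 289 c [ 486.6 -421.2] size [183.2  44.4
[... 389 characters left out ...]
axis deg 34.8 z [21.4 32.2 35.5]
weight 343 c [589.3  37.8] size [446.   57.7] long-axis deg 26.6 z [18.  28.5 65. ]
jar 378 c [594.6 -33.8] size [422.5  52.7] long-axis deg 10.6 z [21.6 73.3 78. ]
cup 468 c [595.9 -88.5] size [ 69.9 432.6] long-axis deg 175.8 z [17.6 59.1 82.4]
slab 1014 c [ 604.6 -132. ] size [124.  460.2] long-axis deg 143.9 z [22.9 28.3 32. ]
wax 420 c [479.    1.2] size [203.3  73. ] long-axis deg 6.5 z [22.  26.2 29.9]
scene 116 c [407.9 346.9] size [82.1 16.2] long-axis deg 86.9 z [103.7 126.1 141.7]
scene 145 c [ 467.2 -108.5] size [15.4 76.8] long-axis deg 115.7 z [103.3 124.4 138.5]
scene 180 c [660.6 -93.2] size [17.4 77.6] long-axis deg 95.7 z [103.2 117.8 130. ]
```

Run:
```python
from h import *
W={}
for n in("top","scene"):
    f=dict(np.load(n+"0.npz")); w=world(f); w[f["z_map"]<=0]=np.nan; w[...,2]-=(.002 if n=="top" else 0); W[n]=w
T=W["top"];S=W["scene"]
def rect(P,name):
    r=cv2.minAreaRect(P[:,:2].astype(np.float32)*1000); b=cv2.boxPoints(r)
    e=max([b[1]-b[0],b[2]-b[1]],key=np.linalg.norm); a=np.degrees(np.arctan2(e[1],e[0]))
    print(name,len(P),"c",np.round(r[0],1),"size",np.round(r[1],1),"deg",round(a%180,1),"z",np.round(np.percentile(P[:,2]*1000,[5,50,95]),1))
def sel(w,x,y,r,z0,z1):
    return w[(np.hypot(w[...,0]-x,w[...,1]-y)<r)&(w[...,2]>z0)&(w[...,2]<z1)]
for nm,x,y,h in(("far",.66,-.093,.128),("near",.467,-.109,.136),("kept",.408,.347,.142)):
    for n in W: rect(sel(W[n],x,y,.07,h-.018,h+.01),nm+" block "+n)
    z0=.006 if nm=="kept" else 0
    for n in W: rect(sel(W[n],x,y,.075,z0+.005,z0+.016),nm+" tread "+n)
for nm,x,y,r,z in(("tin",.69,.18,.06,.02),("weight",.7,.1,.045,.01),("jar",.7,.02,.045,.02),("cup",.71,-.09,.05,.06),("slab",.69,-.19,.09,.02),("wax",.58,.02,.05,.018)):
    for n in W:
        P=sel(W[n],x,y,r,z,.1)
        if len(P): rect(P,nm+" "+n)
for nm,x,y in(("awl",.668,.104),("bev",.475,.106)):
    P=sel(S,x,y,.075,.014,.04); rect(P,nm+" scene")
    P=sel(T,x,y,.13,.008,.04); 
P=sel(S,.49,-.42,.1,.022,.037); rect(P[P[:,1]>-.445],"crea scene")
P=sel(T,.49,-.41,.1,.019,.037); rect(P[P[:,1]>-.435],"crea top")
for nm,x,y in(("it",.486,.353),("tt",.491,-.3515)):
  rect(sel(S,x,y,.19,.040,.047),nm)
```

```text
far block top 117 c [657.6 -95.4] size [53.8 14.7] deg 88.2 z [111.7 125.  128.7]
far block scene 126 c [660.7 -94.6] size [17.4 58.7] deg 95.7 z [111.8 124.  130.4]
far tread top 441 c [653.7 -93.9] size [109.9  89.9] deg 61.8 z [ 5.5  8.3 11.5]
far tread scene 354 c [647.5 -92.9] size [118.8 132.7] deg 105.3 z [ 5.5  9.8 13.6]
near block top 107 c [ 464.8 -109.9] size [14.1 49. ] deg 119.0 z [128.4 134.1 137.2]
near block scene 94 c [ 467.1 -108.2] size [15.4 46. ] deg 115.7 z [119.6 131.8 138.7]
near tread top 469 c [475.3 -98.9] size [ 91.1 113.5] deg 126.9 z [ 5.4  8.2 11.8]
near tread scene 361 c [ 469.9 -107.8] size [117.9 134.1] deg 118.6 z [ 5.5  9.7 13.4]
kept block top 118 c [398.6 345.5] size [46.7 14.5] deg 82.2 z [129.3 139.5 142.3]
kept block scene 77 c [403.5 343.8] size [49.8 23.1] deg 84.4 z [125.2 134.8 142.2]
kept tread top 472 c [406.3 345.6] size [113.2  95. ] deg 85.2 z [11.5 14.  17.3]
kept tread scene 337 c [416.7 351.1] size [124.9 123.3] deg 86.8 z [11.9 16.3 21. ]
tin top 177 c [717.5 174.8] size [117.8  49.1] deg 79.1 z [21.6 29.6 33. ]
tin scene 113 c [7
[... 424 characters left out ...]
2.8 26.7 50.4]
slab scene 728 c [ 723.5 -184.4] size [ 92.1 162.7] deg 112.4 z [24.5 28.7 75.8]
wax top 305 c [550.3   9.6] size [62.4 46.6] deg 75.7 z [20.9 24.5 27.9]
wax scene 194 c [552.9  10.8] size [60.6 51.6] deg 74.2 z [19.8 26.  30.3]
awl scene 247 c [668.  101.8] size [145.9  30. ] deg 21.8 z [15.7 23.1 27. ]
bev scene 142 c [470.1 109.3] size [ 22.1 131.5] deg 159.1 z [15.5 21.6 25.2]
crea scene 213 c [ 498.3 -421.5] size [ 45.7 178.3] deg 178.6 z [23.2 29.2 33.4]
crea top 400 c [ 496.1 -415. ] size [ 35.  175.9] deg 178.4 z [20.  27.6 31.7]
it 350 c [488.8 352.2] size [197.8 267.5] deg 174.3 z [40.3 43.3 46.3]
tt 452 c [ 493.2 -350.4] size [271.  191.6] deg 4.3 z [40.6 43.4 46.2]
```

Run:
```python
from h import *
f=dict(np.load("top0.npz")); save(f,"pics/crop.png",(90,130,420,300),2.4)
```

```text
(no output)
```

View pics/crop.png

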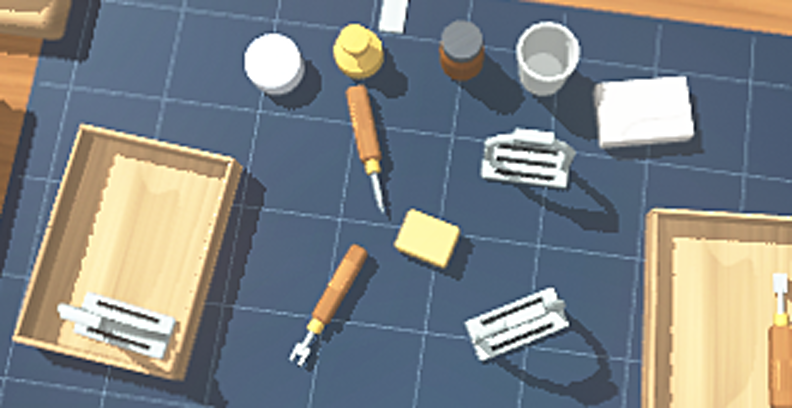

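```bash
cat > plan.py <<'E'
import sys,math
from h import *
def go(x,y,z,yaw,n,cl,rel=False):
    """rows from the measured pose to x,y,z (mm), yaw (deg), tool pointing down"""
    s=bot.observe(); p=np.array(s["position"])*1000; psi=math.degrees(s["tool_rot"][2])
    print("at",p.round(1),"yaw",round(psi,1),"rp",np.round(s["tool_rot"][:2],3),"w",round(s["grip_width"]*1e3,1),"F",np.round(s["force"],1),"t",round(s["clock"],2),"q",np.round(s["qpos"],2))
    d=np.array([x,y,z])-p; dy=(yaw-psi+180)%360-180; rows=[]; err=np.zeros(3)
    for i in range(n):
        a=math.radians(psi+dy*i/n); c,sn=math.cos(a),math.sin(a)
        R=np.array([[c,sn,0],[sn,-c,0],[0,0,-1]])
        v=d/n+err; r=np.round(R.T@v,0); err=v-R@r
        rows.append([int(k) for k in r]+[0,0,round(-dy/n/6,2),cl])
    for i in range(0,n,5): print(rows[i:i+5])
if __name__=="__main__":
    a=[float(k) for k in sys.argv[1:]]; go(*a[:4],int(a[4]),int(a[5]))
E
python3 - <<'E'
from h import *
f=dict(np.load("top0.npz"))
K=f["K"];T=f["cam_to_world"]
def px(u,v,z):
    p=cv2.undistortPoints(np.array([[[u,v]]],float),K,np.array([f["k1"],0,0,0.])).ravel()
    d=T[:3,:3]@np.array([*p,1]); return (T[:3,3]+d*((z-T[2,3])/d[2]))[:2]*1000
for n,u,v,z in[("cup",90+547/2.4,130+45/2.4,.08),("weight",90+358/2.4,130+40/2.4,.06),("creaser butt",582/1.4,420/1.4,.03),("creaser tip",582/1.4,342/1.4,.012)]: print(n,px(u,v,z).round(1))
E
python3 plan.py 466 -109 190 117.5 17 0
```

```text
cup [ 781.4 -100.1]
weight [765.  121.8]
creaser butt [ 406.5 -416.8]
creaser tip [ 561.6 -412.4]
at [ 246.  -574.2  195.9] yaw 23.2 rp [-3.141  0.   ] w 85.6 F [ 0.2  0.6 -0.2] t 0.1 q [ 1.1   0.52 -0.04  1.6   0.02  1.02 -0.11]
[[23, -20, 0, 0, 0, -0.92, 0], [24, -18, 1, 0, 0, -0.92, 0], [26, -15, 0, 0, 0, -0.92, 0], [28, -13, 0, 0, 0, -0.92, 0], [28, -10, 1, 0, 0, -0.92, 0]]
[[30, -7, 0, 0, 0, -0.92, 0], [30, -4, 0, 0, 0, -0.92, 0], [30, -2, 1, 0, 0, -0.92, 0], [30, 2, 0, 0, 0, -0.92, 0], [30, 4, 0, 0, 0, -0.92, 0]]
[[30, 7, 1, 0, 0, -0.92, 0], [28, 11, 0, 0, 0, -0.92, 0], [27, 12, 1, 0, 0, -0.92, 0], [26, 16, 0, 0, 0, -0.92, 0], [25, 18, 0, 0, 0, -0.92, 0]]
[[23, 20, 1, 0, 0, -0.92, 0], [20, 22, 0, 0, 0, -0.92, 0]]
```

Request:
carry_out --pt "23 -20 0 0 0 -0.92 0" --pt "24 -18 1 0 0 -0.92 0" --pt "26 -15 0 0 0 -0.92 0" --pt "28 -13 0 0 0 -0.92 0" --pt "28 -10 1 0 0 -0.92 0"

```text
clock: 0.52
position: [0.3111, -0.4363, 0.1943]
tool_rot: [-3.141, 0.0, 0.891]
force: [0.5, -0.2, -0.3]
grip_width: 0.0853
```

Request:
carry_out --pt "30 -7 0 0 0 -0.92 0" --pt "30 -4 0 0 0 -0.92 0" --pt "30 -2 1 0 0 -0.92 0" --pt "30 2 0 0 0 -0.92 0" --pt "30 4 0 0 0 -0.92 0"

```text
clock: 0.93
position: [0.3763, -0.2998, 0.1933]
tool_rot: [-3.141, 0.0, 1.373]
force: [0.9, -0.8, -0.2]
grip_width: 0.0852
```

Request:
carry_out --pt "30 7 1 0 0 -0.92 0" --pt "28 11 0 0 0 -0.92 0" --pt "27 12 1 0 0 -0.92 0" --pt "26 16 0 0 0 -0.92 0" --pt "25 18 0 0 0 -0.92 0"

```text
clock: 1.35
position: [0.4421, -0.1633, 0.1913]
tool_rot: [-3.141, -0.0, 1.854]
force: [0.0, -0.9, 1.3]
grip_width: 0.0855
```

Request:
carry_out --pt "23 20 1 0 0 -0.92 0" --pt "20 22 0 0 0 -0.92 0" --pt "0 0 0 0 0 0 0" --pt "0 0 0 0 0 0 0"

```text
clock: 1.68
position: [0.4682, -0.1089, 0.1902]
tool_rot: [3.142, -0.001, 2.045]
force: [-0.7, -0.1, -0.2]
grip_width: 0.0854
```

```bash
python3 plan.py 466 -109 104 117.5 5 0
```

```text
at [ 468.2 -108.9  190.2] yaw 117.2 rp [ 3.142e+00 -1.000e-03] w 85.4 F [-0.7 -0.1 -0.2] t 1.68 q [ 0.57  0.35 -0.58  1.95  0.24  0.91  0.35]
[[0, 0, 17, 0, 0, -0.01, 0], [0, -1, 17, 0, 0, -0.01, 0], [1, 0, 18, 0, 0, -0.01, 0], [0, -1, 17, 0, 0, -0.01, 0], [0, 0, 17, 0, 0, -0.01, 0]]
```

Request:
carry_out --pt "0 0 17 0 0 0 0" --pt "0 -1 17 0 0 0 0" --pt "1 0 18 0 0 0 0" --pt "0 -1 17 0 0 0 0" --pt "0 0 17 0 0 0 0" --force 70

```text
clock: 2.1
position: [0.4649, -0.1115, 0.1035]
tool_rot: [-3.141, 0.0, 2.04]
force: [0.7, -0.3, 0.1]
grip_width: 0.0855
```

Request:
carry_out --pt "0 0 0 0 0 0 120" --pt "0 0 0 0 0 0 160" --pt "0 0 0 0 0 0 190" --pt "0 0 0 0 0 0 220" --pt "0 0 0 0 0 0 255"

```text
clock: 2.52
position: [0.4661, -0.1106, 0.1052]
tool_rot: [3.141, 0.001, 2.042]
force: [1.2, -0.1, -0.5]
grip_width: 0.0257
```

Request:
carry_out --pt "0 0 0 0 0 0 255" --pt "0 0 0 0 0 0 255" --pt "0 0 0 0 0 0 255" --pt "0 0 0 0 0 0 255"

```text
clock: 2.85
position: [0.4657, -0.1103, 0.1045]
tool_rot: [3.142, 0.0, 2.043]
force: [-0.2, 0.3, 1.1]
grip_width: 0.0003
```

The fingers closed on nothing, so I'm taking a picture.

Run:
```python
from h import *
a=bot.grab_frame("top");b=bot.grab_frame("scene")
np.savez("t1.npz",**a);np.savez("s1.npz",**b)
A=cv2.resize(a["color"][170:310,210:380],None,fx=2.3,fy=2.3);B=cv2.resize(b["color"][130:290,190:350],None,fx=2.0125,fy=2.0125)
cv2.imwrite("pics/c1.png",np.hstack([A,B])[:,:,::-1])
```

```text
(no output)
```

View pics/c1.png

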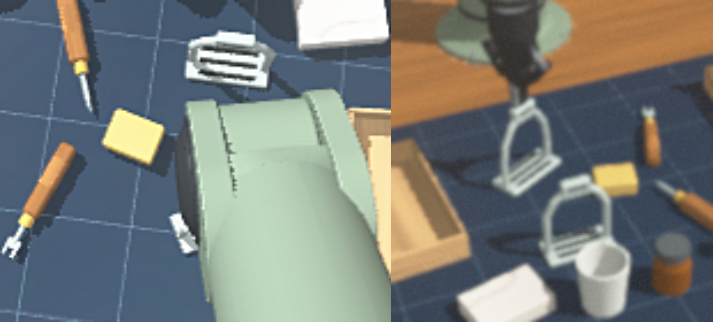

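Run:
```python
from h import *
f=dict(np.load("s1.npz")); w=world(f)*1000; w[f["z_map"]<=0]=np.nan
save(f,"pics/c2.png",(215,140,285,200),9)
for v in range(150,195,4):
    print(v,[(u,*w[v,u].round(0).astype(int)) if f["z_map"][v,u]>0 else None for u in range(238,266,4)])
print(bot.observe())
```

```text
150 [(238, np.int64(422), np.int64(-139), np.int64(232)), (242, np.int64(444), np.int64(-132), np.int64(243)), (246, np.int64(493), np.int64(-133), np.int64(270)), (250, np.int64(499), np.int64(-123), np.int64(271)), (254, np.int64(502), np.int64(-112), np.int64(269)), (258, np.int64(502), np.int64(-100), np.int64(267)), (262, np.int64(98), np.int64(37), np.int64(15))]
154 [(238, np.int64(431), np.int64(-142), np.int64(224)), (242, np.int64(436), np.int64(-131), np.int64(224)), (246, np.int64(467), np.int64(-127), np.int64(240)), (250, np.int64(484), np.int64(-120), np.int64(248)), (254, np.int64(493), np.int64(-111), np.int64(251)), (258, np.int64(502), np.int64(-101), np.int64(254)), (262, np.int64(500), np.int64(-89), np.int64(249))]
158 [(238, np.int64(433), np.int64(-144), np.int64(212)), (242, np.int64(435), np.int64(-132), np.int64(210)), (246, np.int64(467), np.int64(-128), np.int64(227)), (250, np.int64(483), np.int64(-121), np.int64(234)), (254, np.int64(491), np.int64(-111), np.int64(236)), (258, np.int64(502), np.int64(-102), np.int64(240)), (262, np.int64(507), np.int64(
[... 3321 characters left out ...]
: 2.95, 'qpos': array([ 0.51093814,  0.46808203, -0.51829191,  2.04239453,  0.3475483 ,
        0.71574511,  0.24508833]), 'qd': array([-1.08027960e-03,  1.53832658e-03,  4.94560877e-04,  6.95737284e-05,
        8.23946196e-05, -9.80653851e-05,  3.41286059e-04]), 'joint_efforts': array([ 3.06043681e-02, -7.39331388e+01, -6.47849277e+00, -2.68145084e+01,
        1.20821476e-02,  4.61306729e-03,  1.58572904e-03]), 'position': array([ 0.46569623, -0.11026185,  0.10443555]), 'tool_rot': array([ 3.14155789e+00, -4.32083026e-06,  2.04256230e+00]), 'force': array([-0.25832717,  0.17785712,  0.54954662]), 'moment': array([ 0.03272928, -0.00649318,  0.00767779]), 'grip_width': -0.0002589315711492773}
```

View pics/c2.png

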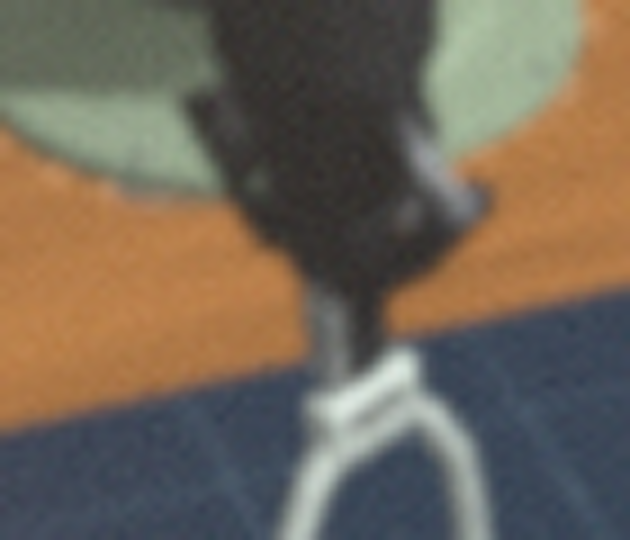

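Run:
```python
from h import *
for n in("scene0","s1"):
    f=dict(np.load(n+".npz")); w=world(f)*1000; w[f["z_map"]<=0]=np.nan
    m=(np.hypot(w[...,0]-470,w[...,1]+110)<90)
    vv,uu=np.where(m&(w[...,2]>4)&(w[...,2]<15)); print(n,"tread px",uu.min(),uu.max(),vv.min(),vv.max(),w[vv,uu].mean(0).round(1),len(uu))
    for lo in (60,):
        q=w[m&(w[...,2]>lo)&(w[...,2]<95)]; print(len(q),q.mean(0).round(1),q.min(0).round(),q.max(0).round())
    q=w[m&(w[...,2]>105)&(w[...,2]<138)]; r=cv2.minAreaRect(q[:,:2].astype(np.float32)); print(r, q[:,2].max())
a=np.load("scene0.npz")["color"][140:235,205:305];b=np.load("s1.npz")["color"][140:235,205:305]
cv2.imwrite("pics/c3.png",cv2.resize(np.hstack([a,b]),None,fx=4,fy=4,interpolation=cv2.INTER_CUBIC)[:,:,::-1])
```

```text
scene0 tread px 229 283 200 233 [ 469.8 -110.3    8.5] 450
67 [ 472.2 -116.3   76.8] [ 439. -154.   60.] [495. -62.  94.]
((468.4801025390625, -111.13594055175781), (15.422995567321777, 70.96807098388672), 25.69869613647461) 137.87250553988494
s1 tread px 229 284 200 233 [ 471.1 -109.3    8.6] 456
67 [ 473.  -117.5   77.4] [ 442. -154.   60.] [497. -61.  95.]
((468.2998352050781, -109.29839324951172), (19.371660232543945, 63.989315032958984), 21.990829467773438) 137.4955484017206
```

View pics/c3.png

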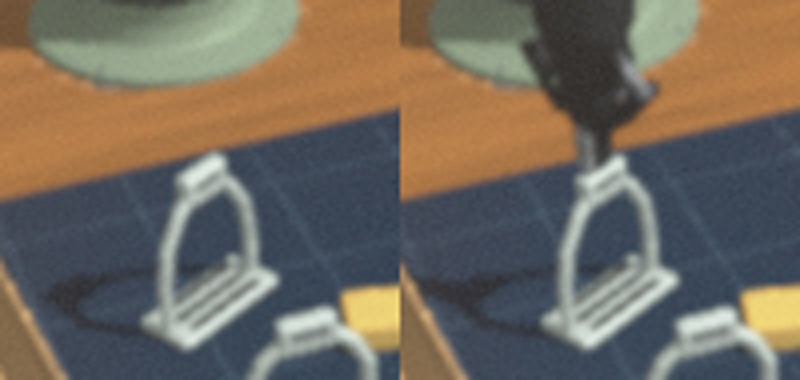

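Run:
```python
from h import *
f=dict(np.load("scene0.npz")); w=world(f)*1000; w[f["z_map"]<=0]=np.nan
m=(np.hypot(w[...,0]-246,w[...,1]+574)<110)&(w[...,2]>100)&(w[...,2]<330)
q=w[m]; vv,uu=np.where(m)
o=np.argsort(q[:,2])[:40]
for k in o[::3]: print(uu[k],vv[k],q[k].round(0))
f1=dict(np.load("s1.npz"))
def proj(f,P):
    T=np.linalg.inv(f["cam_to_world"]); p=T[:3,:3]@np.array(P)/1000+T[:3,3]
    x=p[:2]/p[2]; x=x*(1+f["k1"]*(x@x)); return (f["K"]@np.array([*x,1]))[:2].round(1)
print("proj start tcp",proj(f,[246,-574,196]),"now tcp",proj(f1,[465.7,-110.3,104.4]),"135:",proj(f1,[465.7,-110.3,137]))
```

```text
98 144 [ 232. -533.  245.]
97 143 [ 228. -536.  247.]
99 144 [ 241. -530.  249.]
100 143 [ 237. -526.  250.]
72 155 [ 277. -611.  250.]
97 142 [ 231. -535.  252.]
69 154 [ 274. -618.  253.]
97 141 [ 230. -534.  255.]
100 142 [ 241. -525.  255.]
66 153 [ 268. -626.  256.]
72 152 [ 271. -609.  257.]
70 153 [ 277. -615.  257.]
100 140 [ 235. -524.  259.]
101 139 [ 230. -521.  259.]
proj start tcp [ 88.9 162.6] now tcp [254.2 190.3] 135: [253.6 181.7]
```

The closed tips sit about 36 mm higher than reported. The start picture shows the same offset: open tips at z≈247 against 196+13 expected. I'll open, go down 36 mm and grip again.

Request:
carry_out --pt "0 0 0 0 0 0 0" --pt "0 0 0 0 0 0 0" --pt "0 0 0 0 0 0 0" --pt "0 0 0 0 0 0 0" --pt "0 0 0 0 0 0 0"

```text
clock: 3.37
position: [0.4657, -0.1103, 0.1044]
tool_rot: [-3.142, -0.0, 2.043]
force: [-0.4, 0.1, -0.3]
grip_width: 0.0603
```

Request:
carry_out --pt "0 0 0 0 0 0 0" --pt "0 0 0 0 0 0 0" --pt "0 0 12 0 0 0 0" --pt "0 0 12 0 0 0 0" --pt "0 0 12 0 0 0 0"

```text
clock: 3.78
position: [0.4658, -0.1104, 0.0681]
tool_rot: [3.141, 0.0, 2.042]
force: [0.3, -0.2, -0.0]
grip_width: 0.0853
```

Request:
carry_out --pt "0 0 0 0 0 0 120" --pt "0 0 0 0 0 0 160" --pt "0 0 0 0 0 0 190" --pt "0 0 0 0 0 0 220" --pt "0 0 0 0 0 0 255"

```text
clock: 4.2
position: [0.466, -0.1104, 0.069]
tool_rot: [3.141, 0.001, 2.042]
force: [0.7, -0.8, -0.4]
grip_width: 0.0253
```

Request:
carry_out --pt "0 0 0 0 0 0 255" --pt "0 0 0 0 0 0 255" --pt "0 0 0 0 0 0 255" --pt "0 0 0 0 0 0 255"

```text
clock: 4.53
position: [0.4659, -0.1104, 0.0689]
tool_rot: [3.141, 0.001, 2.042]
force: [-1.0, -0.0, 7.2]
grip_width: 0.0129
```

Request:
carry_out --pt "0 0 -10 0 0 0 255" --pt "0 0 -15 0 0 0 255" --pt "0 0 -20 0 0 0 255" --pt "0 0 -20 0 0 0 255" --pt "0 0 -15 0 0 0 255"

```text
clock: 4.95
position: [0.4657, -0.1102, 0.1504]
tool_rot: [3.141, 0.0, 2.043]
force: [1.0, -0.2, -3.9]
grip_width: 0.0129
```

```bash
python3 plan.py 484.5 348 150 84.6 15 255
```

```text
at [ 465.7 -110.2  150.4] yaw 117.0 rp [3.141 0.   ] w 12.9 F [ 1.  -0.2 -3.9] t 4.95 q [ 0.55  0.4  -0.56  2.    0.28  0.82  0.3 ]
[[27, 15, 0, 0, 0, 0.36, 255], [27, 14, 0, 0, 0, 0.36, 255], [28, 13, 0, 0, 0, 0.36, 255], [28, 12, 0, 0, 0, 0.36, 255], [28, 11, 0, 0, 0, 0.36, 255]]
[[29, 9, 0, 0, 0, 0.36, 255], [30, 9, 0, 0, 0, 0.36, 255], [29, 8, 0, 0, 0, 0.36, 255], [30, 6, 0, 0, 0, 0.36, 255], [30, 5, 0, 0, 0, 0.36, 255]]
[[30, 4, 0, 0, 0, 0.36, 255], [31, 3, 0, 0, 0, 0.36, 255], [30, 2, 0, 0, 0, 0.36, 255], [31, 1, 0, 0, 0, 0.36, 255], [31, -1, 0, 0, 0, 0.36, 255]]
```

Request:
carry_out --pt "27 15 0 0 0 0.36 255" --pt "27 14 0 0 0 0.36 255" --pt "28 13 0 0 0 0.36 255" --pt "28 12 0 0 0 0.36 255" --pt "28 11 0 0 0 0.36 255"

```text
clock: 5.37
position: [0.4719, 0.0437, 0.1491]
tool_rot: [3.142, 0.0, 1.852]
force: [0.4, -0.7, -3.7]
grip_width: 0.0127
```

Request:
carry_out --pt "29 9 0 0 0 0.36 255" --pt "30 9 0 0 0 0.36 255" --pt "29 8 0 0 0 0.36 255" --pt "30 6 0 0 0 0.36 255" --pt "30 5 0 0 0 0.36 255"

```text
clock: 5.78
position: [0.4775, 0.1964, 0.149]
tool_rot: [-3.141, 0.0, 1.664]
force: [1.2, -1.4, -4.3]
grip_width: 0.0132
```

Request:
carry_out --pt "30 4 0 0 0 0.36 255" --pt "31 3 0 0 0 0.36 255" --pt "30 2 0 0 0 0.36 255" --pt "25 1 0 0 0 0.36 255" --pt "20 0 0 0 0 0.36 255"

```text
clock: 6.2
position: [0.4835, 0.3336, 0.149]
tool_rot: [-3.141, -0.001, 1.477]
force: [0.1, 0.3, -3.3]
grip_width: 0.0129
```

Request:
carry_out --pt "10 0 0 0 0 0 255" --pt "7 -1 0 0 0 0 255" --pt "0 0 0 0 0 0 255"

```text
clock: 6.45
position: [0.4844, 0.3491, 0.1486]
tool_rot: [-3.141, -0.0, 1.479]
force: [-1.2, -0.2, -3.2]
grip_width: 0.0129
```

```bash
python3 plan.py 484.5 348 77 84.6 5 255
python3 - <<'E'
from h import *
f=bot.grab_frame("scene"); save(f,"pics/p1.png",(300,110,450,230),5)
E
```

```text
at [484.4 349.1 148.6] yaw 84.8 rp [-3.141 -0.   ] w 12.9 F [-1.2 -0.2 -3.2] t 6.45 q [-0.4   0.57 -0.47  1.71  0.3   0.94 -1.07]
[[0, 0, 14, 0, 0, 0.01, 255], [0, 0, 15, 0, 0, 0.01, 255], [-1, 0, 14, 0, 0, 0.01, 255], [0, 0, 14, 0, 0, 0.01, 255], [0, 0, 15, 0, 0, 0.01, 255]]
```

View pics/p1.png

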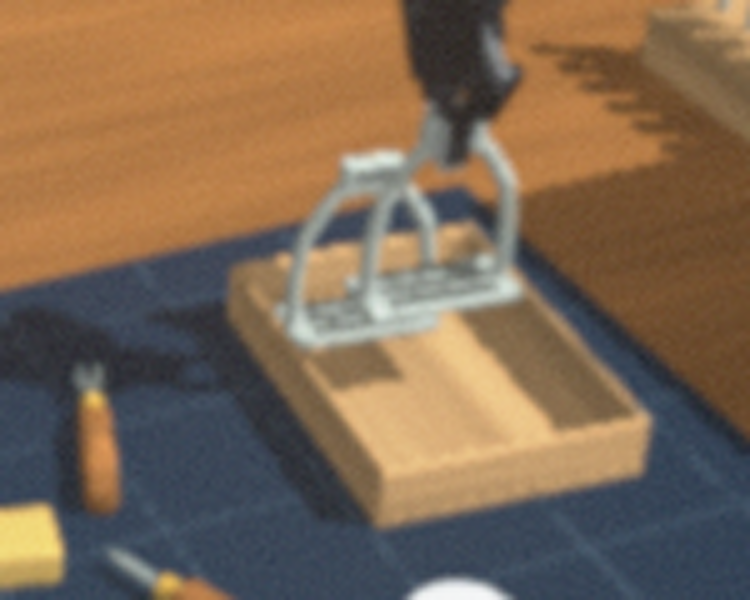

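The iron hangs upright above the middle of the tray, with the kept iron undisturbed behind it. Lowering now.

Request:
carry_out --pt "0 0 18 0 0 0 255" --pt "-1 0 18 0 0 0 255" --pt "0 0 17 0 0 0 255" --pt "0 0 12 0 0 0 255" --pt "0 0 6 0 0 0 255"

```text
clock: 6.92
position: [0.4847, 0.3456, 0.0761]
tool_rot: [-3.14, 0.002, 1.476]
force: [-0.6, -0.5, -4.7]
grip_width: 0.0131
```

Request:
carry_out --pt "0 0 1 0 0 0 255" --pt "0 0 1 0 0 0 255" --pt "0 0 0 0 0 0 255"

```text
clock: 7.17
position: [0.4852, 0.3471, 0.0759]
tool_rot: [3.141, -0.0, 1.477]
force: [0.7, -0.2, -4.1]
grip_width: 0.013
```

Request:
carry_out --pt "0 0 1 0 0 0 255" --pt "0 0 1 0 0 0 255" --pt "0 0 0 0 0 0 255"

```text
clock: 7.42
position: [0.4856, 0.3469, 0.0754]
tool_rot: [3.14, 0.0, 1.476]
force: [-6.4, -10.3, 27.7]
grip_width: 0.013
```

Request:
carry_out --pt "0 0 -1 0 0 0 255" --pt "0 0 0 0 0 0 200" --pt "0 0 0 0 0 0 150" --pt "0 0 0 0 0 0 120" --pt "0 0 0 0 0 0 120"

```text
clock: 7.83
position: [0.4849, 0.3474, 0.0744]
tool_rot: [3.141, -0.0, 1.477]
force: [-0.8, -0.0, -0.2]
grip_width: 0.0455
```

Request:
carry_out --pt "0 0 0 0 0 0 100" --pt "0 0 -15 0 0 0 80" --pt "0 0 -25 0 0 0 50" --pt "0 0 -25 0 0 0 0" --pt "0 0 -20 0 0 0 0"

```text
clock: 8.25
position: [0.4849, 0.3476, 0.161]
tool_rot: [3.141, -0.001, 1.477]
force: [0.3, -0.2, -0.0]
grip_width: 0.0853
```

```bash
python3 plan.py 659 -95 158 94 17 0;python3 - <<'E'
from h import *
for n in("top","scene"):
    f=dict(np.load(n+"0.npz")); w=world(f)*1000; w[f["z_map"]<=0]=np.nan
    for lo,hi in((95,135),(113,135),(50,95)):
        q=w[(np.hypot(w[...,0]-659,w[...,1]+95)<55)&(w[...,2]>lo)&(w[...,2]<hi)][:,:2]
        c=q.mean(0); a=np.linalg.svd(q-c)[2][0]; print(n,lo,len(q),c.round(1),round(np.degrees(np.arctan2(a[1],a[0]))%180,1))
E
```

```text
at [484.9 347.6 161. ] yaw 84.6 rp [ 3.141e+00 -1.000e-03] w 85.3 F [ 0.3 -0.2 -0. ] t 8.25 q [-0.39  0.55 -0.47  1.7   0.29  0.97 -1.07]
[[-25, 13, 0, 0, 0, -0.09, 0], [-25, 12, 0, 0, 0, -0.09, 0], [-25, 12, 1, 0, 0, -0.09, 0], [-26, 12, 0, 0, 0, -0.09, 0], [-25, 12, 0, 0, 0, -0.09, 0]]
[[-26, 11, 0, 0, 0, -0.09, 0], [-25, 11, 0, 0, 0, -0.09, 0], [-26, 11, 0, 0, 0, -0.09, 0], [-26, 11, 1, 0, 0, -0.09, 0], [-26, 10, 0, 0, 0, -0.09, 0]]
[[-26, 11, 0, 0, 0, -0.09, 0], [-26, 9, 0, 0, 0, -0.09, 0], [-26, 10, 0, 0, 0, -0.09, 0], [-27, 10, 0, 0, 0, -0.09, 0], [-26, 9, 1, 0, 0, -0.09, 0]]
[[-27, 9, 0, 0, 0, -0.09, 0], [-26, 8, 0, 0, 0, -0.09, 0]]
top 95 177 [656.2 -94.2] 90.5
top 113 111 [656.5 -94.6] 90.0
top 50 45 [655.  -91.4] 90.4
scene 95 194 [662.7 -96.4] 91.0
scene 113 115 [662.9 -95.2] 91.3
scene 50 103 [662.1 -96.9] 90.4
```

Request:
carry_out --pt "-25 13 0 0 0 -0.06 0" --pt "-25 12 0 0 0 -0.06 0" --pt "-25 12 1 0 0 -0.06 0" --pt "-26 12 0 0 0 -0.06 0" --pt "-25 12 0 0 0 -0.06 0"

```text
clock: 8.67
position: [0.5356, 0.2154, 0.1583]
tool_rot: [-3.141, 0.0, 1.509]
force: [1.0, 0.6, 0.1]
grip_width: 0.0855
```

Request:
carry_out --pt "-26 11 0 0 0 -0.06 0" --pt "-25 11 0 0 0 -0.06 0" --pt "-26 11 0 0 0 -0.06 0" --pt "-26 11 1 0 0 -0.06 0" --pt "-26 10 0 0 0 -0.06 0"

```text
clock: 9.08
position: [0.5833, 0.0838, 0.1573]
tool_rot: [3.142, -0.0, 1.54]
force: [0.2, -0.1, 0.0]
grip_width: 0.0855
```

Request:
carry_out --pt "-26 11 0 0 0 -0.06 0" --pt "-26 10 0 0 0 -0.06 0" --pt "-26 10 0 0 0 -0.06 0" --pt "-27 10 0 0 0 -0.06 0" --pt "-26 10 1 0 0 -0.06 0"

```text
clock: 9.5
position: [0.6319, -0.0483, 0.1565]
tool_rot: [3.141, 0.0, 1.571]
force: [0.6, 0.7, 0.2]
grip_width: 0.0858
```

Request:
carry_out --pt "-27 10 0 0 0 -0.06 0" --pt "-26 9 0 0 0 -0.06 0" --pt "0 0 0 0 0 0 0" --pt "0 0 0 0 0 0 0"

```text
clock: 9.83
position: [0.6506, -0.1011, 0.1559]
tool_rot: [-3.141, 0.0, 1.581]
force: [0.6, 0.7, -0.1]
grip_width: 0.0851
```

```bash
python3 plan.py 659 -95 61 91 5 0
```

```text
at [ 650.6 -101.1  155.9] yaw 90.6 rp [-3.141  0.   ] w 85.1 F [ 0.6  0.7 -0.1] t 9.83 q [ 0.34  0.65 -0.43  1.53  0.3   1.03 -0.16]
[[1, 2, 19, 0, 0, -0.01, 0], [1, 1, 19, 0, 0, -0.01, 0], [2, 2, 19, 0, 0, -0.01, 0], [1, 2, 19, 0, 0, -0.01, 0], [1, 1, 19, 0, 0, -0.01, 0]]
```

Request:
carry_out --pt "3 4 15 0 0 0 0" --pt "3 4 20 0 0 0 0" --pt "0 0 20 0 0 0 0" --pt "0 0 20 0 0 0 0" --pt "0 0 20 0 0 0 0"

```text
clock: 10.25
position: [0.6584, -0.0915, 0.06]
tool_rot: [-3.141, -0.001, 1.586]
force: [0.5, -0.2, -0.4]
grip_width: 0.0851
```

Request:
carry_out --pt "0 0 0 0 0 0 120" --pt "0 0 0 0 0 0 160" --pt "0 0 0 0 0 0 190" --pt "0 0 0 0 0 0 220" --pt "0 0 0 0 0 0 255"

```text
clock: 10.67
position: [0.6593, -0.0934, 0.0626]
tool_rot: [3.14, 0.0, 1.584]
force: [0.3, -0.6, -0.1]
grip_width: 0.0257
```

Request:
carry_out --pt "0 0 0 0 0 0 255" --pt "0 0 0 0 0 0 255" --pt "0 0 0 0 0 0 255" --pt "0 0 0 0 0 0 255"

```text
clock: 11.0
position: [0.6589, -0.0935, 0.0624]
tool_rot: [3.141, 0.0, 1.584]
force: [-2.4, 0.9, 8.7]
grip_width: 0.013
```

Request:
carry_out --pt "0 0 -10 0 0 0 255" --pt "0 0 -20 0 0 0 255" --pt "0 0 -30 0 0 0 255" --pt "0 0 -30 0 0 0 255" --pt "0 0 -15 0 0 0 255"

```text
clock: 11.42
position: [0.6596, -0.0934, 0.1707]
tool_rot: [3.138, 0.0, 1.584]
force: [1.6, -0.2, -4.2]
grip_width: 0.0131
```

```bash
python3 plan.py 566.5 339.5 165 84.6 17 255
```

```text
at [659.6 -93.4 170.7] yaw 90.7 rp [3.138 0.   ] w 13.1 F [ 1.6 -0.2 -4.2] t 11.42 q [ 0.32  0.64 -0.43  1.49  0.29  1.07 -0.16]
[[26, -5, 0, 0, 0, 0.06, 255], [25, -5, 1, 0, 0, 0.06, 255], [26, -6, 0, 0, 0, 0.06, 255], [25, -6, 0, 0, 0, 0.06, 255], [25, -5, 1, 0, 0, 0.06, 255]]
[[26, -6, 0, 0, 0, 0.06, 255], [25, -6, 0, 0, 0, 0.06, 255], [25, -7, 1, 0, 0, 0.06, 255], [26, -6, 0, 0, 0, 0.06, 255], [25, -7, 0, 0, 0, 0.06, 255]]
[[25, -6, 1, 0, 0, 0.06, 255], [25, -7, 0, 0, 0, 0.06, 255], [25, -7, 0, 0, 0, 0.06, 255], [25, -8, 1, 0, 0, 0.06, 255], [25, -7, 0, 0, 0, 0.06, 255]]
[[25, -8, 0, 0, 0, 0.06, 255], [25, -7, 1, 0, 0, 0.06, 255]]
```

Request:
carry_out --pt "26 -5 0 0 0 0.06 255" --pt "25 -5 1 0 0 0.06 255" --pt "26 -6 0 0 0 0.06 255" --pt "25 -6 0 0 0 0.06 255" --pt "25 -5 1 0 0 0.06 255"

```text
clock: 11.83
position: [0.6309, 0.0346, 0.1652]
tool_rot: [3.141, 0.0, 1.552]
force: [0.9, 0.4, -4.0]
grip_width: 0.0125
```

Request:
carry_out --pt "26 -6 0 0 0 0.06 255" --pt "25 -6 0 0 0 0.06 255" --pt "25 -7 1 0 0 0.06 255" --pt "26 -6 0 0 0 0.06 255" --pt "25 -7 0 0 0 0.06 255"

```text
clock: 12.25
position: [0.603, 0.1626, 0.164]
tool_rot: [3.141, -0.0, 1.521]
force: [0.6, 0.2, -4.1]
grip_width: 0.0131
```

Request:
carry_out --pt "25 -6 1 0 0 0.06 255" --pt "25 -7 0 0 0 0.06 255" --pt "25 -7 0 0 0 0.06 255" --pt "25 -8 1 0 0 0.06 255" --pt "25 -7 0 0 0 0.06 255"

```text
clock: 12.67
position: [0.5756, 0.2895, 0.1619]
tool_rot: [-3.141, 0.0, 1.489]
force: [0.2, 0.2, -4.7]
grip_width: 0.013
```

Request:
carry_out --pt "20 -7 0 0 0 0.06 255" --pt "15 -4 1 0 0 0.06 255" --pt "10 -3 0 0 0 0 255" --pt "0 0 0 0 0 0 255" --pt "0 0 0 0 0 0 255"

```text
clock: 13.08
position: [0.5663, 0.3341, 0.1606]
tool_rot: [3.142, 0.0, 1.478]
force: [0.8, -0.3, -4.9]
grip_width: 0.0135
```

```bash
python3 plan.py 566.5 339.5 74 84.6 5 255
```

```text
at [566.3 334.1 160.6] yaw 84.7 rp [3.142 0.   ] w 13.5 F [ 0.8 -0.3 -4.9] t 13.08 q [-0.34  0.64 -0.44  1.53  0.3   1.04 -0.95]
[[1, 0, 17, 0, 0, 0.0, 255], [1, 0, 18, 0, 0, 0.0, 255], [1, 0, 17, 0, 0, 0.0, 255], [1, 0, 17, 0, 0, 0.0, 255], [1, 0, 18, 0, 0, 0.0, 255]]
```

Request:
carry_out --pt "3 0 20 0 0 0 255" --pt "2 0 22 0 0 0 255" --pt "0 0 22 0 0 0 255" --pt "0 0 16 0 0 0 255" --pt "0 0 8 0 0 0 255"

```text
clock: 13.5
position: [0.5666, 0.337, 0.0704]
tool_rot: [-3.14, 0.002, 1.476]
force: [-0.7, -0.2, -4.1]
grip_width: 0.0128
```

Request:
carry_out --pt "0 0 1 0 0 0 255" --pt "0 0 1 0 0 0 255" --pt "0 0 0 0 0 0 255"

```text
clock: 13.75
position: [0.5674, 0.3393, 0.0715]
tool_rot: [3.14, -0.001, 1.477]
force: [0.3, -0.5, -4.4]
grip_width: 0.0125
```

Request:
carry_out --pt "0 0 1 0 0 0 255" --pt "0 0 1 0 0 0 255" --pt "0 0 0 0 0 0 255"

```text
clock: 14.0
position: [0.5669, 0.3394, 0.0688]
tool_rot: [3.141, -0.0, 1.477]
force: [-0.9, -0.4, -4.2]
grip_width: 0.0127
```

Request:
carry_out --pt "0 0 1 0 0 0 255" --pt "0 0 0 0 0 0 255"

```text
clock: 14.17
position: [0.567, 0.3396, 0.0684]
tool_rot: [3.141, -0.0, 1.477]
force: [-3.6, -3.4, 7.4]
grip_width: 0.0129
```

Request:
carry_out --pt "0 0 0 0 0 0 200" --pt "0 0 0 0 0 0 150" --pt "0 0 0 0 0 0 120" --pt "0 0 0 0 0 0 110" --pt "0 0 0 0 0 0 110"

```text
clock: 14.58
position: [0.5668, 0.3394, 0.0674]
tool_rot: [3.142, -0.0, 1.477]
force: [-1.0, 0.1, -0.4]
grip_width: 0.0486
```

Request:
carry_out --pt "0 0 -15 0 0 0 110" --pt "0 0 -25 0 0 0 110" --pt "0 0 -25 0 0 0 110" --pt "0 0 -20 0 0 0 110" --pt "0 0 0 0 0 0 110"

```text
clock: 15.0
position: [0.5682, 0.3406, 0.1566]
tool_rot: [3.137, -0.004, 1.477]
force: [-0.4, -0.1, 1.0]
grip_width: 0.048
```

```bash
python3 plan.py 669 103 150 20.8 12 110
python3 - <<'E'
from h import *
f=bot.grab_frame("scene"); np.savez("s2.npz",**f); w=world(f)*1000; w[f["z_map"]<=0]=np.nan
a=np.radians(84.7); jy=np.array([np.sin(a),-np.cos(a)])
m=(np.hypot(w[...,0]-567,w[...,1]-339.5)<50)&(w[...,2]>140)&(w[...,2]<260)
q=w[m]; s=(q[:,:2]-[567,339.5])@jy
for lo,hi in((-60,0),(0,60)):
    k=(s>lo)&(s<hi); print(lo,np.sort(q[k][:,2])[:12].round(0), q[k][np.argsort(q[k][:,2])[:6]].mean(0).round())
save(f,"pics/p2.png",(290,90,460,230),4.5)
E
```

```text
at [568.2 340.6 156.6] yaw 84.6 rp [ 3.137 -0.004] w 48.0 F [-0.4 -0.1  1. ] t 15.0 q [-0.35  0.65 -0.44  1.52  0.3   1.03 -0.96]
[[-19, 10, 1, 0, 0, 0.89, 110], [-18, 12, 0, 0, 0, 0.89, 110], [-17, 14, 1, 0, 0, 0.89, 110], [-15, 15, 0, 0, 0, 0.89, 110], [-14, 16, 1, 0, 0, 0.89, 110]]
[[-12, 18, 0, 0, 0, 0.89, 110], [-11, 18, 1, 0, 0, 0.89, 110], [-9, 20, 0, 0, 0, 0.89, 110], [-7, 20, 1, 0, 0, 0.89, 110], [-5, 21, 1, 0, 0, 0.89, 110]]
[[-3, 21, 0, 0, 0, 0.89, 110], [-1, 22, 1, 0, 0, 0.89, 110]]
-60 [192. 194. 194. 195. 196. 197. 198. 198. 199. 200. 200. 201.] [543. 344. 194.]
0 [193. 194. 195. 196. 197. 197. 197. 199. 201. 202. 203. 203.] [598. 334. 195.]
```

View pics/p2.png

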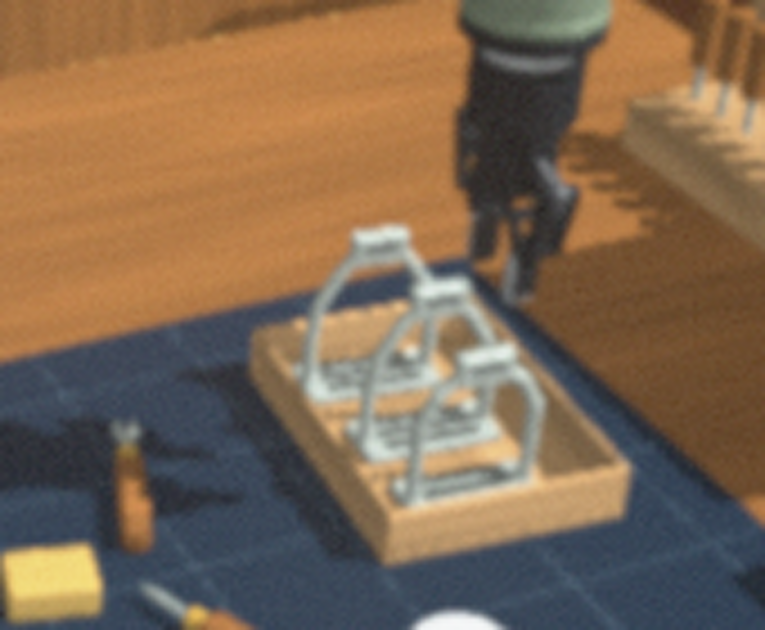

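All three irons stand in the tray, and the open tips read z≈194 against 156.6 reported. Next is the awl.

Request:
carry_out --pt "-19 10 1 0 0 0.89 110" --pt "-18 12 0 0 0 0.89 110" --pt "-17 14 1 0 0 0.89 110" --pt "-15 15 0 0 0 0.89 110" --pt "-14 16 1 0 0 0.89 110"

```text
clock: 15.47
position: [0.6087, 0.2391, 0.1486]
tool_rot: [-3.141, 0.001, 1.006]
force: [-0.1, 0.7, 0.6]
grip_width: 0.0483
```

Request:
carry_out --pt "-12 18 0 0 0 0.89 110" --pt "-11 18 1 0 0 0.89 110" --pt "-9 20 0 0 0 0.89 110" --pt "-7 20 1 0 0 0.89 110" --pt "-5 21 1 0 0 0.89 110"

```text
clock: 15.88
position: [0.6502, 0.1401, 0.1455]
tool_rot: [-3.141, 0.001, 0.541]
force: [0.1, 1.7, 0.3]
grip_width: 0.0486
```

Request:
carry_out --pt "-3 21 0 0 0 0.89 110" --pt "-1 22 1 0 0 0.89 110" --pt "0 0 0 0 0 0 110" --pt "0 0 0 0 0 0 110"

```text
clock: 16.22
position: [0.6672, 0.1002, 0.1443]
tool_rot: [3.141, 0.001, 0.357]
force: [0.0, 0.3, 0.2]
grip_width: 0.0488
```

```bash
python3 plan.py 669 103 10 20.8 5 110
```

```text
at [667.2 100.2 144.3] yaw 20.5 rp [3.141e+00 1.000e-03] w 48.8 F [0.  0.3 0.2] t 16.22 q [-0.15  0.66 -0.15  1.5   0.11  1.   -1.53]
[[1, 0, 27, 0, 0, -0.01, 110], [0, -1, 27, 0, 0, -0.01, 110], [1, 0, 27, 0, 0, -0.01, 110], [0, -1, 26, 0, 0, -0.01, 110], [1, 0, 27, 0, 0, -0.01, 110]]
```

Request:
carry_out --pt "1 -1 30 0 0 0 110" --pt "1 -1 35 0 0 0 110" --pt "1 0 35 0 0 0 110" --pt "0 0 30 0 0 0 110" --pt "0 0 20 0 0 0 110"

```text
clock: 16.63
position: [0.6673, 0.1056, -0.0082]
tool_rot: [-3.14, 0.003, 0.362]
force: [0.2, 0.3, 0.4]
grip_width: 0.0485
```

Request:
carry_out --pt "0 0 10 0 0 0 110" --pt "0 0 8 0 0 0 110" --pt "0 0 4 0 0 0 110" --pt "0 0 0 0 0 0 110"

```text
clock: 16.97
position: [0.6695, 0.1048, -0.0265]
tool_rot: [-3.141, -0.0, 0.359]
force: [0.2, -0.0, 0.2]
grip_width: 0.0482
```

Request:
carry_out --pt "0 0 2 0 0 0 110" --pt "0 0 0 0 0 0 110"

```text
clock: 17.13
position: [0.67, 0.1046, -0.0277]
tool_rot: [3.141, -0.001, 0.359]
force: [0.7, -0.1, -0.1]
grip_width: 0.0484
```

Request:
carry_out --pt "0 0 2 0 0 0 110" --pt "0 0 0 0 0 0 110"

```text
clock: 17.3
position: [0.6697, 0.1045, -0.0303]
tool_rot: [3.142, -0.001, 0.359]
force: [-0.9, -0.3, -0.1]
grip_width: 0.0483
```

Request:
carry_out --pt "0 0 1 0 0 0 110" --pt "0 0 0 0 0 0 140" --pt "0 0 0 0 0 0 170" --pt "0 0 0 0 0 0 200" --pt "0 0 0 0 0 0 255" --force 60

```text
clock: 17.72
position: [0.6696, 0.1045, -0.0313]
tool_rot: [3.142, -0.0, 0.359]
force: [-0.6, 0.3, 4.0]
grip_width: 0.0249
```

Request:
carry_out --pt "0 0 0 0 0 0 255" --pt "0 0 0 0 0 0 255" --pt "0 0 0 0 0 0 255"

```text
clock: 17.97
position: [0.6697, 0.1045, -0.0313]
tool_rot: [3.142, -0.0, 0.359]
force: [-0.6, -0.5, 5.5]
grip_width: 0.0249
```

Request:
carry_out --pt "0 0 -10 0 0 0 255" --pt "0 0 -20 0 0 0 255" --pt "0 0 -25 0 0 0 255" --pt "0 0 -25 0 0 0 255" --pt "0 0 -15 0 0 0 255"

```text
clock: 18.38
position: [0.6702, 0.1047, 0.0665]
tool_rot: [3.141, -0.002, 0.359]
force: [-0.1, 0.6, -0.9]
grip_width: 0.0245
```

```bash
python3 plan.py 522.5 -357 60 4 17 255
```

```text
at [670.2 104.7  66.5] yaw 20.5 rp [ 3.141e+00 -2.000e-03] w 24.5 F [-0.1  0.6 -0.9] t 18.38 q [-0.16  0.75 -0.14  1.54  0.13  0.86 -1.55]
[[-18, 22, 0, 0, 0, 0.16, 255], [-17, 23, 1, 0, 0, 0.16, 255], [-17, 23, 0, 0, 0, 0.16, 255], [-16, 23, 1, 0, 0, 0.16, 255], [-16, 24, 0, 0, 0, 0.16, 255]]
[[-16, 24, 0, 0, 0, 0.16, 255], [-15, 24, 1, 0, 0, 0.16, 255], [-15, 24, 0, 0, 0, 0.16, 255], [-15, 25, 0, 0, 0, 0.16, 255], [-14, 24, 1, 0, 0, 0.16, 255]]
[[-14, 25, 0, 0, 0, 0.16, 255], [-13, 26, 1, 0, 0, 0.16, 255], [-13, 25, 0, 0, 0, 0.16, 255], [-12, 26, 0, 0, 0, 0.16, 255], [-12, 26, 1, 0, 0, 0.16, 255]]
[[-11, 26, 0, 0, 0, 0.16, 255], [-11, 26, 1, 0, 0, 0.16, 255]]
```

Request:
carry_out --pt "-18 22 0 0 0 0.16 255" --pt "-17 23 1 0 0 0.16 255" --pt "-17 23 0 0 0 0.16 255" --pt "-16 23 1 0 0 0.16 255" --pt "-16 24 0 0 0 0.16 255"

```text
clock: 18.8
position: [0.6259, -0.0324, 0.0619]
tool_rot: [-3.142, -0.0, 0.274]
force: [0.5, -0.6, -1.6]
grip_width: 0.0249
```

Request:
carry_out --pt "-16 24 0 0 0 0.16 255" --pt "-15 24 1 0 0 0.16 255" --pt "-15 24 0 0 0 0.16 255" --pt "-15 25 0 0 0 0.16 255" --pt "-14 24 1 0 0 0.16 255"

```text
clock: 19.22
position: [0.5821, -0.1683, 0.0601]
tool_rot: [3.141, -0.0, 0.19]
force: [-0.1, 0.2, -0.8]
grip_width: 0.0248
```

Request:
carry_out --pt "-14 25 0 0 0 0.16 255" --pt "-13 26 1 0 0 0.16 255" --pt "-13 25 0 0 0 0.16 255" --pt "-12 26 0 0 0 0.16 255" --pt "-12 26 1 0 0 0.16 255"

```text
clock: 19.63
position: [0.5391, -0.3047, 0.0581]
tool_rot: [3.141, -0.0, 0.107]
force: [0.5, 0.4, -1.1]
grip_width: 0.0246
```

Request:
carry_out --pt "-11 26 0 0 0 0.16 255" --pt "-11 26 1 0 0 0.16 255" --pt "0 0 0 0 0 0 255" --pt "0 0 0 0 0 0 255"

```text
clock: 19.97
position: [0.5218, -0.359, 0.0567]
tool_rot: [3.141, 0.0, 0.071]
force: [0.1, 1.5, -1.5]
grip_width: 0.0246
```

```bash
python3 plan.py 522.5 -357 -20 4 5 255
python3 - <<'E'
from h import *
a=bot.grab_frame("scene"); b=bot.grab_frame("top")
A=cv2.resize(a["color"][150:300,110:270],(533,500)); 
cv2.imwrite("pics/p3.png",A[:,:,::-1])
E
```

```text
at [ 521.8 -359.    56.7] yaw 4.1 rp [3.141 0.   ] w 24.6 F [ 0.1  1.5 -1.5] t 19.97 q [ 0.57  0.7  -0.09  1.68  0.08  0.76 -1.06]
[[0, 0, 15, 0, 0, 0.0, 255], [0, -1, 16, 0, 0, 0.0, 255], [0, 0, 15, 0, 0, 0.0, 255], [1, -1, 15, 0, 0, 0.0, 255], [0, 0, 16, 0, 0, 0.0, 255]]
```

View pics/p3.png

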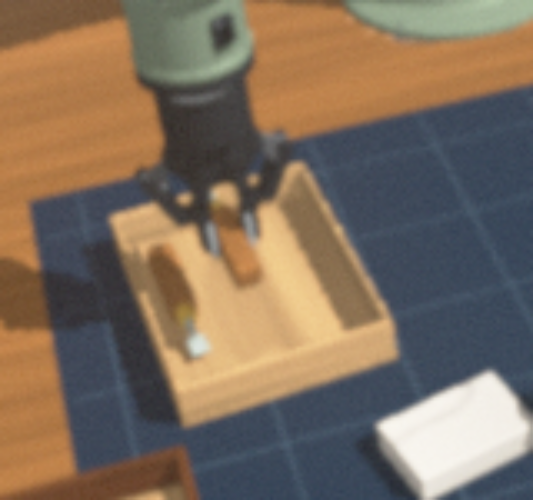

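The awl is held level over the middle of the tray, clear of the creaser.

Request:
carry_out --pt "0 -1 18 0 0 0 255" --pt "0 -1 20 0 0 0 255" --pt "0 0 20 0 0 0 255" --pt "0 0 14 0 0 0 255" --pt "0 0 6 0 0 0 255"

```text
clock: 20.48
position: [0.5224, -0.3536, -0.0234]
tool_rot: [-3.14, 0.002, 0.076]
force: [-0.7, 0.6, -1.1]
grip_width: 0.0249
```

Request:
carry_out --pt "0 0 1 0 0 0 255" --pt "0 0 1 0 0 0 255" --pt "0 0 0 0 0 0 255"

```text
clock: 20.73
position: [0.5232, -0.3554, -0.0228]
tool_rot: [3.141, -0.001, 0.074]
force: [-0.5, 0.5, -0.7]
grip_width: 0.025
```

Request:
carry_out --pt "0 0 1 0 0 0 255" --pt "0 0 1 0 0 0 255" --pt "0 0 0 0 0 0 255"

```text
clock: 20.98
position: [0.5228, -0.3555, -0.0253]
tool_rot: [3.141, -0.0, 0.074]
force: [-0.2, -0.5, -1.0]
grip_width: 0.0246
```

Request:
carry_out --pt "0 0 0 0 0 0 200" --pt "0 0 0 0 0 0 150" --pt "0 0 0 0 0 0 140" --pt "0 0 0 0 0 0 140" --pt "0 0 -10 0 0 0 140"

```text
clock: 21.4
position: [0.5218, -0.3547, -0.0168]
tool_rot: [-3.14, 0.002, 0.074]
force: [-0.5, 0.3, -0.3]
grip_width: 0.0386
```

Request:
carry_out --pt "0 0 -25 0 0 0 140" --pt "0 0 -30 0 0 0 130" --pt "0 0 -30 0 0 0 110" --pt "0 0 -10 0 0 0 110" --pt "0 0 0 0 0 0 110"

```text
clock: 21.82
position: [0.5241, -0.3563, 0.0832]
tool_rot: [3.139, -0.004, 0.074]
force: [0.3, 0.9, -0.2]
grip_width: 0.0485
```

```bash
python3 plan.py 477 106 80 -20.3 17 110
```

```text
at [ 524.1 -356.3   83.2] yaw 4.2 rp [ 3.139 -0.004] w 48.5 F [ 0.3  0.9 -0.2] t 21.82 q [ 0.56  0.66 -0.09  1.67  0.08  0.81 -1.06]
[[-1, -27, 0, 0, 0, 0.24, 110], [-1, -28, 0, 0, 0, 0.24, 110], [-2, -27, 1, 0, 0, 0.24, 110], [-3, -27, 0, 0, 0, 0.24, 110], [-4, -27, 0, 0, 0, 0.24, 110]]
[[-4, -27, 0, 0, 0, 0.24, 110], [-5, -27, 0, 0, 0, 0.24, 110], [-5, -27, 0, 0, 0, 0.24, 110], [-7, -26, 1, 0, 0, 0.24, 110], [-6, -27, 0, 0, 0, 0.24, 110]]
[[-8, -26, 0, 0, 0, 0.24, 110], [-8, -26, 0, 0, 0, 0.24, 110], [-9, -26, 0, 0, 0, 0.24, 110], [-10, -26, 1, 0, 0, 0.24, 110], [-10, -25, 0, 0, 0, 0.24, 110]]
[[-10, -25, 0, 0, 0, 0.24, 110], [-12, -25, 0, 0, 0, 0.24, 110]]
```

Request:
carry_out --pt "-1 -27 0 0 0 0.24 110" --pt "-1 -28 0 0 0 0.24 110" --pt "-2 -27 1 0 0 0.24 110" --pt "-3 -27 0 0 0 0.24 110" --pt "-4 -27 0 0 0 0.24 110"

```text
clock: 22.23
position: [0.5077, -0.2181, 0.078]
tool_rot: [-3.141, 0.001, -0.053]
force: [1.4, 0.7, -0.2]
grip_width: 0.0486
```

Request:
carry_out --pt "-4 -27 0 0 0 0.24 110" --pt "-5 -27 0 0 0 0.24 110" --pt "-5 -27 0 0 0 0.24 110" --pt "-7 -26 1 0 0 0.24 110" --pt "-6 -27 0 0 0 0.24 110"

```text
clock: 22.65
position: [0.4943, -0.0822, 0.077]
tool_rot: [3.141, 0.001, -0.179]
force: [0.6, 0.2, 1.3]
grip_width: 0.0487
```

Request:
carry_out --pt "-8 -26 0 0 0 0.24 110" --pt "-8 -26 0 0 0 0.24 110" --pt "-9 -26 0 0 0 0.24 110" --pt "-10 -26 1 0 0 0.24 110" --pt "-10 -25 0 0 0 0.24 110"

```text
clock: 23.07
position: [0.4797, 0.0539, 0.076]
tool_rot: [3.141, 0.001, -0.304]
force: [0.3, 0.1, -0.3]
grip_width: 0.0485
```

Request:
carry_out --pt "-10 -25 0 0 0 0.24 110" --pt "-12 -25 0 0 0 0.24 110" --pt "0 0 0 0 0 0 110" --pt "0 0 0 0 0 0 110"

```text
clock: 23.4
position: [0.4746, 0.1083, 0.0761]
tool_rot: [3.141, 0.001, -0.35]
force: [-0.3, -1.1, 0.9]
grip_width: 0.0487
```

```bash
python3 plan.py 477 106 -20 -20.3 5 110
python3 - <<'E'
from h import *
f=bot.grab_frame("scene"); save(f,"pics/p4.png",(270,140,370,230),6)
E
```

```text
at [474.6 108.3  76.1] yaw -20.1 rp [3.141e+00 1.000e-03] w 48.7 F [-0.3 -1.1  0.9] t 23.4 q [-0.37  0.49  0.03  2.06 -0.02  0.59 -2.25]
[[1, 0, 19, 0, 0, 0.01, 110], [0, 1, 19, 0, 0, 0.01, 110], [1, 0, 20, 0, 0, 0.01, 110], [0, 0, 19, 0, 0, 0.01, 110], [1, 0, 19, 0, 0, 0.01, 110]]
```

View pics/p4.png

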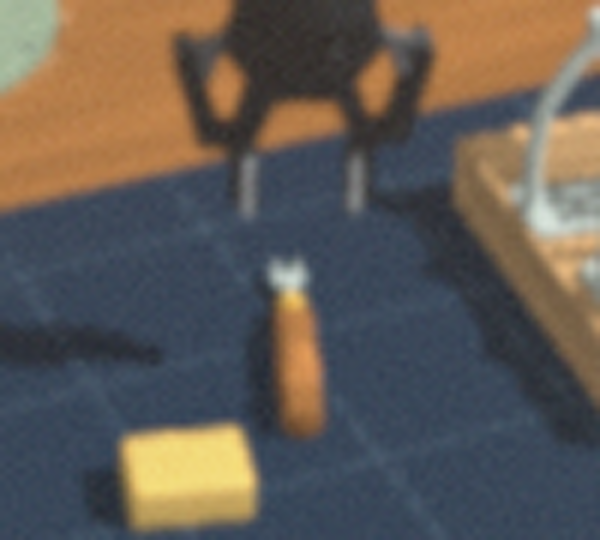

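Request:
carry_out --pt "1 1 25 0 0 0 110" --pt "1 0 30 0 0 0 110" --pt "1 0 25 0 0 0 110" --pt "0 0 15 0 0 0 110" --pt "0 0 8 0 0 0 110"

```text
clock: 23.87
position: [0.4766, 0.1032, -0.0286]
tool_rot: [3.14, 0.002, -0.355]
force: [0.3, -0.6, -0.5]
grip_width: 0.0486
```

Request:
carry_out --pt "0 0 2 0 0 0 110" --pt "0 0 2 0 0 0 110" --pt "0 0 0 0 0 0 110" --pt "0 0 0 0 0 0 110"

```text
clock: 24.2
position: [0.4782, 0.1049, -0.0298]
tool_rot: [-3.141, -0.001, -0.354]
force: [0.4, 0.5, 1.0]
grip_width: 0.0488
```

Request:
carry_out --pt "0 0 2 0 0 0 110" --pt "0 0 0 0 0 0 140" --pt "0 0 0 0 0 0 170" --pt "0 0 0 0 0 0 200" --pt "0 0 0 0 0 0 255"

```text
clock: 24.62
position: [0.4778, 0.105, -0.0322]
tool_rot: [-3.141, -0.0, -0.353]
force: [-1.9, 0.1, 9.4]
grip_width: 0.0206
```

Request:
carry_out --pt "0 0 0 0 0 0 255" --pt "0 0 0 0 0 0 255" --pt "0 0 0 0 0 0 255"

```text
clock: 24.87
position: [0.4777, 0.1051, -0.0321]
tool_rot: [-3.141, -0.0, -0.353]
force: [-2.4, -0.4, 9.5]
grip_width: 0.0209
```

Request:
carry_out --pt "0 0 -10 0 0 0 255" --pt "0 0 -20 0 0 0 255" --pt "0 0 -25 0 0 0 255" --pt "0 0 -25 0 0 0 255" --pt "0 0 -15 0 0 0 255"

```text
clock: 25.28
position: [0.4781, 0.105, 0.0651]
tool_rot: [-3.14, -0.001, -0.354]
force: [1.6, -0.2, -0.2]
grip_width: 0.0206
```

```bash
python3 plan.py 517 -308 60 4 17 255
```

```text
at [478.1 105.   65.1] yaw -20.3 rp [-3.14e+00 -1.00e-03] w 20.6 F [ 1.6 -0.2 -0.2] t 25.28 q [-0.36  0.51  0.03  2.06 -0.02  0.57 -2.24]
[[11, 22, 0, 0, 0, -0.24, 255], [10, 22, 1, 0, 0, -0.24, 255], [9, 23, 0, 0, 0, -0.24, 255], [9, 22, 0, 0, 0, -0.24, 255], [8, 23, 1, 0, 0, -0.24, 255]]
[[8, 24, 0, 0, 0, -0.24, 255], [7, 23, 0, 0, 0, -0.24, 255], [7, 23, 0, 0, 0, -0.24, 255], [6, 24, 1, 0, 0, -0.24, 255], [5, 24, 0, 0, 0, -0.24, 255]]
[[5, 24, 0, 0, 0, -0.24, 255], [4, 24, 1, 0, 0, -0.24, 255], [4, 24, 0, 0, 0, -0.24, 255], [3, 24, 0, 0, 0, -0.24, 255], [2, 24, 1, 0, 0, -0.24, 255]]
[[2, 25, 0, 0, 0, -0.24, 255], [1, 24, 0, 0, 0, -0.24, 255]]
```

Request:
carry_out --pt "11 22 0 0 0 -0.24 255" --pt "10 22 1 0 0 -0.24 255" --pt "9 23 0 0 0 -0.24 255" --pt "9 22 0 0 0 -0.24 255" --pt "8 23 1 0 0 -0.24 255"

```text
clock: 25.7
position: [0.4891, -0.0172, 0.0612]
tool_rot: [-3.141, -0.001, -0.226]
force: [0.0, -0.2, -1.0]
grip_width: 0.0209
```

Request:
carry_out --pt "8 24 0 0 0 -0.24 255" --pt "7 23 0 0 0 -0.24 255" --pt "7 23 0 0 0 -0.24 255" --pt "6 24 1 0 0 -0.24 255" --pt "5 24 0 0 0 -0.24 255"

```text
clock: 26.12
position: [0.5005, -0.1395, 0.0599]
tool_rot: [3.141, -0.0, -0.101]
force: [0.1, 0.2, -0.5]
grip_width: 0.0204
```

Request:
carry_out --pt "5 24 0 0 0 -0.24 255" --pt "4 24 1 0 0 -0.24 255" --pt "4 24 0 0 0 -0.24 255" --pt "3 24 0 0 0 -0.24 255" --pt "2 24 1 0 0 -0.24 255"

```text
clock: 26.53
position: [0.5124, -0.2604, 0.0582]
tool_rot: [3.141, -0.0, 0.025]
force: [-0.3, 0.2, -1.2]
grip_width: 0.0209
```

Request:
carry_out --pt "2 25 0 0 0 -0.24 255" --pt "1 24 0 0 0 -0.24 255" --pt "0 0 0 0 0 0 255" --pt "0 0 0 0 0 0 255"

```text
clock: 26.87
position: [0.5166, -0.3092, 0.0577]
tool_rot: [3.141, 0.0, 0.072]
force: [-0.0, 0.2, -1.4]
grip_width: 0.0203
```

```bash
python3 plan.py 517 -308 -22 4 5 255
```

```text
at [ 516.6 -309.2   57.7] yaw 4.1 rp [3.141 0.   ] w 20.3 F [-0.   0.2 -1.4] t 26.87 q [ 0.52  0.66 -0.12  1.77  0.11  0.72 -1.15]
[[0, 0, 16, 0, 0, 0.0, 255], [0, 0, 16, 0, 0, 0.0, 255], [0, -1, 16, 0, 0, 0.0, 255], [0, 0, 16, 0, 0, 0.0, 255], [1, 0, 16, 0, 0, 0.0, 255]]
```

Floor contact is expected at about −26.

Request:
carry_out --pt "0 0 18 0 0 0 255" --pt "0 -1 20 0 0 0 255" --pt "0 0 20 0 0 0 255" --pt "0 0 14 0 0 0 255" --pt "0 0 8 0 0 0 255"

```text
clock: 27.28
position: [0.5165, -0.3057, -0.0239]
tool_rot: [-3.14, 0.002, 0.075]
force: [0.6, -0.6, -1.6]
grip_width: 0.0207
```

Request:
carry_out --pt "0 0 1 0 0 0 255" --pt "0 0 1 0 0 0 255" --pt "0 0 0 0 0 0 255"

```text
clock: 27.53
position: [0.5175, -0.307, -0.0238]
tool_rot: [3.141, -0.001, 0.074]
force: [-0.8, -0.4, -0.3]
grip_width: 0.0209
```

Request:
carry_out --pt "0 0 1 0 0 0 255" --pt "0 0 1 0 0 0 255" --pt "0 0 0 0 0 0 255"

```text
clock: 27.78
position: [0.5174, -0.3071, -0.0261]
tool_rot: [3.141, -0.001, 0.074]
force: [0.4, -0.7, 1.8]
grip_width: 0.0209
```

Request:
carry_out --pt "0 0 0 0 0 0 200" --pt "0 0 0 0 0 0 160" --pt "0 0 0 0 0 0 150" --pt "0 0 0 0 0 0 150" --pt "0 0 -10 0 0 0 150"

```text
clock: 28.2
position: [0.5161, -0.3063, -0.0178]
tool_rot: [-3.14, 0.002, 0.074]
force: [-0.4, 0.4, -1.0]
grip_width: 0.0352
```

Request:
carry_out --pt "0 0 -25 0 0 0 150" --pt "0 0 -35 0 0 0 150" --pt "0 0 -40 0 0 0 150" --pt "0 0 -40 0 0 0 150" --pt "0 0 -20 0 0 0 150"

```text
clock: 28.62
position: [0.5183, -0.3076, 0.1489]
tool_rot: [3.139, -0.004, 0.074]
force: [0.1, -0.8, 0.9]
grip_width: 0.0354
```

Request:
carry_out --pt "-35 -20 0 0 0 0 150" --pt "-35 -30 0 0 0 0 150" --pt "0 -35 -10 0 0 0 150" --pt "0 -35 -10 0 0 0 150" --pt "0 -35 0 0 0 0 150"

```text
clock: 29.03
position: [0.4393, -0.1592, 0.1657]
tool_rot: [3.14, -0.003, 0.073]
force: [0.8, 0.3, -0.2]
grip_width: 0.0352
```

Run:
```python
from h import *
f=bot.grab_frame("top"); save(f,"pics/end.png",s=1.4); g=bot.grab_frame("scene")
np.savez("t9.npz",**f)
save(g,"pics/endtray.png",(110,150,480,310),2.1); print(bot.observe()["position"],bot.observe()["grip_width"])
```

```text
[ 0.43945119 -0.15551332  0.16472691] 0.0349178027821378
```

View pics/end.png

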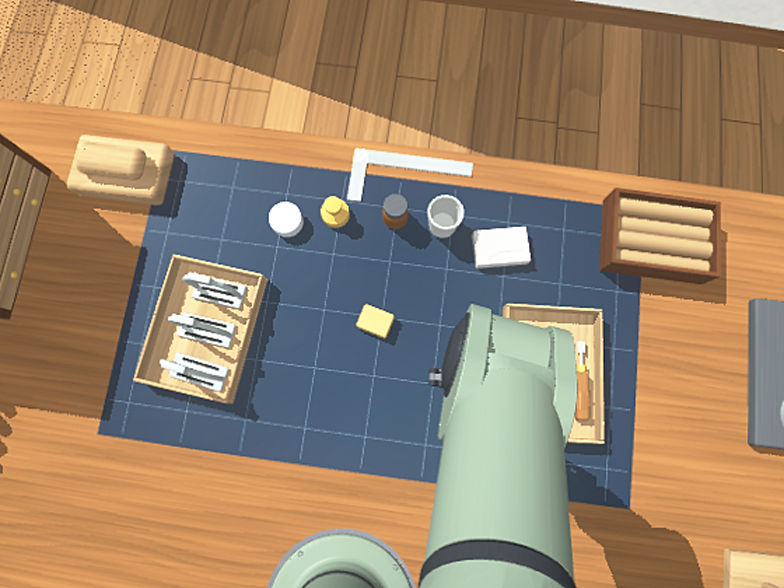

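View pics/endtray.png

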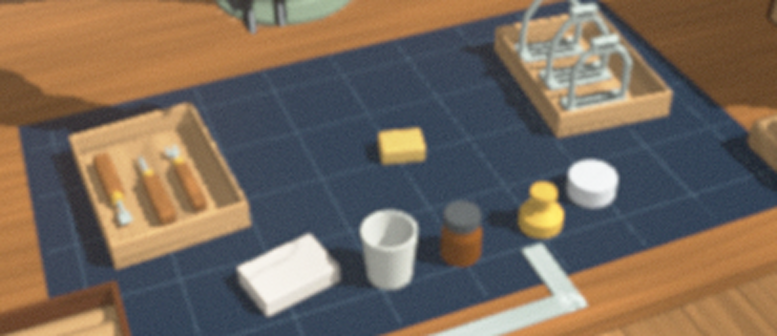

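The last pictures show three irons standing in the left tray and three tools flat in the right one. The bystanders are at their starting pixels.

Request:
carry_out --pt "0 0 0 0 0 0 150" --pt "0 0 0 0 0 0 150"

```text
clock: 29.3
position: [0.4395, -0.1606, 0.1639]
tool_rot: [3.141, -0.0, 0.074]
force: [0.4, 0.6, 0.0]
grip_width: 0.0353
```

```bash
python3 -c "
from workcell import bot
print(bot.job_done())"
```

```text
the job is handed in; nothing more can be done
None
```

I sorted both loose irons and both tools, and handed the job in at about 29 s of the 72 s allowed. It reported no verdict.

- **Irons:** the round iron stands in the middle of the iron tray and the square one about 82 mm further along. Both are parallel to the kept iron, which still stands at the near end.
- **Tools:** the awl and the beveller lie side by side in the tool tray, next to the creaser.
- **Last checks:** the final pictures show three irons upright, three tools flat and the gripper clear. By eye the bystanders are where they started. I did not measure final poses or tilts numerically, and the top view of the tool tray was partly hidden by the arm, so that tray was checked only in the scene picture.
- **What disagreed:** the fingertips sit about 35 mm higher than the reported tool position. My first grasp of the round iron therefore closed on nothing above its block, without moving it. I measured the offset in the pictures and corrected every later height for it.

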